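Clamp the closed plaster mould

ROBOT

A 7-joint arm with a two-finger parallel gripper is mounted at the origin on the work surface; the furniture and walls round the work are solid. World frame = base frame: x ahead of the robot, y to its left, z up, the work surface at z = 0. Lengths are in m, angles in rad, forces in N, time in s.
With the tool pointing down it reaches from about 0.425 to 0.875 m from the base axis. Payload 4.7 kg.
Tool frame: the origin (TCP) lies between the finger pads; the fingertips stand 14 mm ahead of it and the grasp point (between the pads) lies 5 mm behind it; z points along the fingers, y is the line along which they close (so a half turn about z gives the same grasp; the last joint's range is limited). The gripper opens to 87 mm and grips with 3 to 60 N. Pads are 19 mm wide; open, the fingers measure 117 mm over their backs; the gripper's body (75 mm by 190 mm) begins 51 mm behind the grasp point.
Start: joints at [-1.185, 0.321, -0.07, 1.45, 0.023, 1.371, -0.057], TCP at [0.236, 0.606, 0.237] pointing down, gripper open.
Joint ranges: [-2.86, 2.86], [-0.3, 2.09], [-1.38, 1.24], [0.06, 2.45], [-1.56, 4.7], [0.09, 2.05], [-2.69, 2.69]. Speed limits (rad/s): [2.57, 2.57, 3.14, 3.14, 3.14, 3.14, 3.14].

INTERFACE

Orientations are given as a rotation vector (axis times angle).
In Python, from bench import ctrl gives the robot as it stands.
- The arm moves only by the tool step_arm, never from a script. Its argument "commands" is a list of rows, each an object with "travel": the shift along the tool's x, y, z in m, a list of three; "turn": the turn, a rotation vector about the tool's x, y, z in degrees, a list of three. A call has 1 to 5 rows; each row is the pose to reach, as a shift and turn from the pose commanded when the call began, along the tool's axes at that moment; what a row does not reach only later rows make up. A row lasts 1/10 s, in which the tool goes at most 50 mm and 8.59 degrees, less where a joint would pass 70% of its speed; a pose out of reach is approached as far as the arm can. A call with a gripper value outside its range is refused whole. "gripper" is the opening, from 0 (shut) to 1 (fully open), set as the call begins (left out, the last holds). The fingers move at their own pace and stop on an object; "force" is the grip in N (left out, the last holds). Time passes only in rows, so rows that repeat a pose let the fingers close. It gives the time, the measured TCP pose, the force, the opening and the grip force at its end, in the units of the state.
- ctrl.get_state(): the state, without advancing time (a new reading comes with each control period).
- ctrl.get_image(name): name is "side" or "top"; returns the picture (420x560x3 uint8, red, green, blue); there is no depth.
- ctrl.camera_model(name): a dict with "fx", "fy", "cx", "cy" (pixels), "R" (3x3) and "t" (3): a world point X has camera coordinates R X + t. Camera axes: x right, y down, z forward; pixel columns grow to the right and rows downward; lengths in m; the calibration is good to about 2 mm. A picture is of the moment at which its call begins. camera_model takes no time and is no camera call.
- ctrl.close_job(): hands the job in; it is judged then, once.
The state is a dict: "time": time; "joint_positions": joint angles; "qd": joint speeds; "joint_torque": joint torques, N m; "position": TCP position; "tool_rot": TCP orientation; "ft_force": force on the tool from outside, world axes, zero at the start; "torque": the same for the moment, N m; "grip_width": opening from 0.0 (shut) to 1.0 (fully open); "grip_force": force on a finger pad.
Only numpy, scipy, OpenCV 4.12 (cv2) and the standard library are available. Lean on these libraries where they do the work, as an engineer would, in place of code of your own. Each camera call takes 0.05 s, during which the arm holds its last target. There are 200 camera calls.

TASK

A closed two-part plaster mould stands in its wooden cradle, and the steel clamp strap is swung aside. With the outside of the fingers push the strap by its blue upright tab round over the mould until it is fully home under the keeper, then push the red cam lever all the way down so that the clamp bears on the mould. Do it all by pushing: do not grip the tab, lift or carry nothing, leave the lever up until the strap is home, do not shift the mould, and leave the bottles, pot and turtle where they are.

Things in the scene. Friction and masses are not known exactly. Their poses are not given: they have to be found in the camera images.
- cradle: Wooden cradle, fixed to the table, 178 x 112 mm, board 16 mm thick; origin on the table under the mould's centre. Its +x axis is the direction in which the strap points when home (the free end lies at +x). The strap's upright pivot post (18 mm thick) is at x = -65 mm, y = 0. The keeper, a steel post with a lip that reaches over the home strap, stands at x = +60 mm, y = +15 to +23 mm; the lip covers y = 0 to +23 mm, z = 112 to 117 mm. z up.
- strap (a joint): Swing of the clamp strap about its upright pivot, rad: 0 = home over the mould under the keeper (rigid stop), grows as it swings open, clockwise seen from above (towards the cradle's -y side), up to 1.45. Strap's direction = cradle's +x turned by minus this angle. Starts between 1.0 and 1.35. Stays where it is left; the tab takes about 1.5 N to push.
- strap_tab (a point): Top middle of the blue upright finger tab on the strap's free end, 155 mm from the pivot axis, 158 mm above the table. The tab is a plate standing along the strap: 26 mm long along the strap, 6 mm thick across it, free from z = 108 to 158 mm. Push its flat side (the side away from the mould). x axis of the point along the strap, away from the pivot; z up.
- tab_inner (a point): Centre of the inner face of the blue tab, the side that looks towards the mould (cradle's +y side when home): 26 x 50 mm. The fingers must not press on it (that would be gripping the tab, or pushing it open).
- lever (a joint): Red cam lever, rad: 0 = open, rising at 45 degrees towards the strap's free end; grows as it is pushed down, 0.70 = fully down (rigid stop), 5 degrees above level. Starts between 0 and 0.1; stays where it is left; takes about 5 N, up to 10 N near the end, pressed straight down 40 mm out from its axis. Pushing it down drives a rubber foot below the strap 4 mm down on to the mould.
- lever_axis (a point): Middle of the lever's level axis, 126 mm above the table, on the strap's centre line, 65 mm from its pivot axis and 90 mm from the tab's middle (over the mould's centre when the strap is home).
- lever_tip (a point): Tip of the lever, 77 mm from its axis. The lever is 22 mm wide; its red grip, 10 mm thick (5 mm either side of the line from axis to tip), spans 21 to 77 mm from the axis.
- foot: Rubber pressure foot under the strap, 26 mm across. The strap is a flat bar 24 mm wide, z = 102 to 108 mm, reaching 168 mm from its pivot axis, 10 mm over the mould; the foot is 3 mm above the mould when the lever is up and the strap home; origin on its axis at the strap's underside.
- mould_lower: Lower half of the white plaster mould, loose, 75 x 80 x 40 mm, origin at the centre of its underside, resting on the cradle's board between low wooden strips.
- mould_upper: Upper half of the mould, loose, 75 x 80 x 36 mm, origin at the centre of its underside, lying on the lower half; its top is 92 mm above the table.
- slip_bottle: Bystander: white squeeze bottle with a red nozzle, 60 mm across, 181 mm tall, standing at the far left; origin at the centre of its underside.
- carved_pot: Bystander: carved clay pot, 139 mm across, 109 mm tall, at the left; origin at the centre of its underside.
- clay_turtle: Bystander: little clay turtle, 72 x 112 mm, 30 mm tall, at the back right of the middle; origin at the centre of its underside.
- wash_bottle: Bystander: white wash bottle with a bent spout, 111 mm across the spout, 264 mm tall, at the back right; origin at the centre of its underside.
Things that resemble listed ones, but are neither listed nor needed, are in the scene too. Leave any orange look-alike of the mould_upper alone.

How it is judged:
On the way, in this order (a step that is already met when the one before it is completed fails the run):
1. the strap is home over the mould, the lever still up (value of joint strap below 0.06 rad and value of joint lever below 0.35 rad), for 0.2 s.
2. the lever is pushed fully down with the strap home (value of joint strap below 0.06 rad and value of joint lever above 0.63 rad), for 0.2 s.
At the end, for the whole second after the job is handed in: The strap is within 0.06 rad of home, the lever at least 0.63 of its 0.70 rad down, the foot presses on the mould with more than 2 N, both mould halves are within 10 mm and the bystanders within 30 mm of where they started (all of step 2 and contact force between foot and mould_upper above 2 N and distance of each of mould_upper, mould_lower from where it was at the start of the episode below 0.01 m and distance of each of slip_bottle, carved_pot, clay_turtle, wash_bottle from where it was at the start of the episode below 0.03 m); the robot touches nothing.
It fails at once if the fingers press on the tab's inner face (they grip it or push it back open) (contact force between the fingers and strap_c4 above 3 N).
It fails at once if the lever is pushed down before the strap is home (value of joint strap above 0.12 rad and value of joint lever above 0.45 rad).
It fails at once if a mould half is shifted or lifted by more than 10 mm (distance of any of mould_upper, mould_lower from where it was at the start of the episode above 0.01 m).
It fails at once if a bystander is moved by more than 30 mm (distance of any of slip_bottle, carved_pot, clay_turtle, wash_bottle from where it was at the start of the episode above 0.03 m).
It also fails if it takes over 48 s, if anything falls off the work surface, if the arm or the gripper's body presses on something with over 40 N, if the wrist force passes 120 N, or if a joint passes its speed limit or range.

## Working session

There is one attempt and no reset: what is moved stays moved. The work goes in short steps, Python scripts to look and compute and a tool call to move; the robot and the scene stay as the last step left them, time stands still between calls to the robot, and variables do not carry over. Pictures are saved under pics/ and viewed, at most 10 in all, crops included, and the job is handed in when it is done.

Besides the shell and the picture viewer there is one more tool, called after "Emit:" as name([rows], argument=value, ...), one row to a line, values as JSON. step_arm: Moves the arm, as the interface text tells. Its arguments: {"type":"object","properties":{"commands":{"type":"array"},"gripper":{"type":"number"},"force":{"type":"number"}},"required":["commands"]}

```bash
mkdir -p pics; python3 - <<'E'
from bench import ctrl
import cv2
for n in("top","side"):
    cv2.imwrite(f"pics/{n}0.png",ctrl.get_image(n)[:,:,::-1])
    print(n,ctrl.camera_model(n))
print(ctrl.get_state())
E
```

```text
top {'fx': 435.338242974515, 'fy': 435.338242974515, 'cx': 275.5685410350671, 'cy': 210.13960298677145, 'R': array([[ 0.01627448, -0.9997393 ,  0.01601509],
       [-0.99012291, -0.01834457, -0.13899677],
       [ 0.13925432, -0.01359481, -0.99016333]]), 't': array([0.0154784 , 0.39453488, 1.40241458])}
side {'fx': 402.24784407682006, 'fy': 402.24784407682006, 'cx': 279.8003210093494, 'cy': 205.75272508103643, 'R': array([[ 0.83971087, -0.5430167 , -0.00430439],
       [-0.28593375, -0.43539609, -0.85362295],
       [ 0.4616574 ,  0.71802723, -0.52087363]]), 't': array([-0.31076101,  0.23231198,  0.86799821])}
{'time': 0.1, 'joint_positions': array([-1.18490348,  0.32174389, -0.07010275,  1.45155874,  0.02260234,
        1.37079271, -0.05690736]), 'qd': array([-0.00077006, -0.00254204, -0.00137819, -0.00109316,  0.00153397,
        0.00082583,  0.00058418]), 'joint_torque': array([-2.29837897e-04, -4.92570627e+01, -4.05863961e-01, -3.13398242e+01,
       -6.41547795e-02,  3.95282416e-02,  1.00064733e-04]), 'position': array([0.2359988 , 0.6051368 , 0.23557136]), 'tool_rot': array([-5.80551638e-01, -3.08725169e+00,  2.67054854e-03]), 'ft_force': array([ 0.1971774, -0.5412671, -0.2435712]), 'torque': array([-0.04401378,  0.00925863,  0.01867015]), 'grip_force': 0.0, 'grip_width': 1.002954134269175}
```

View pics/top0.png

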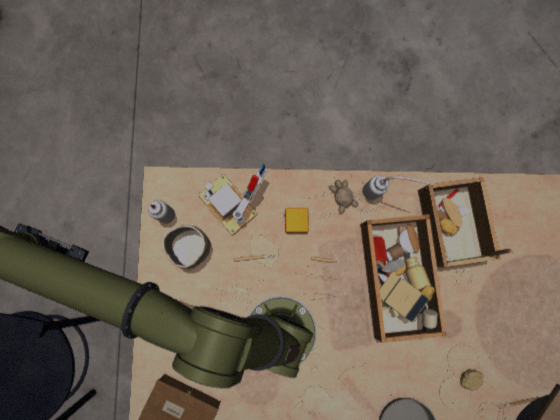

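View pics/side0.png

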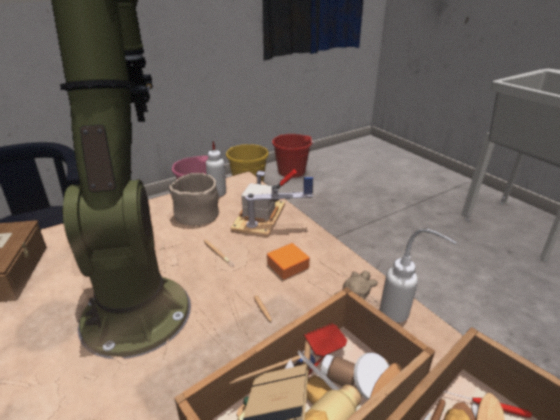

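Top view: the strap runs from the post near (240,213) to the blue tab at (263,168). The lever is red at (252,184) and the mould is white at (222,200). In the side view the tab is at (308,186). I'll enlarge both.

```bash
python3 - <<'E'
import cv2
a=cv2.imread("pics/top0.png")[155:245,190:280]
b=cv2.imread("pics/side0.png")[160:240,225:325]
a=cv2.resize(a,None,fx=6,fy=6,interpolation=cv2.INTER_CUBIC);b=cv2.resize(b,None,fx=7,fy=7,interpolation=cv2.INTER_CUBIC)
cv2.imwrite("pics/topc.png",a);cv2.imwrite("pics/sidec.png",b)
E
```

```text
(no output)
```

View pics/topc.png

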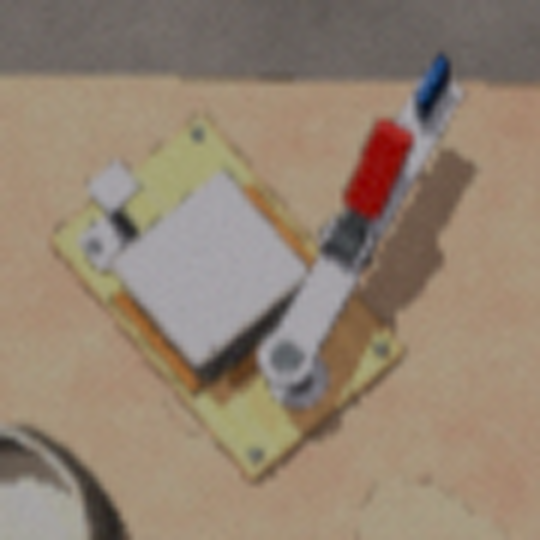

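View pics/sidec.png

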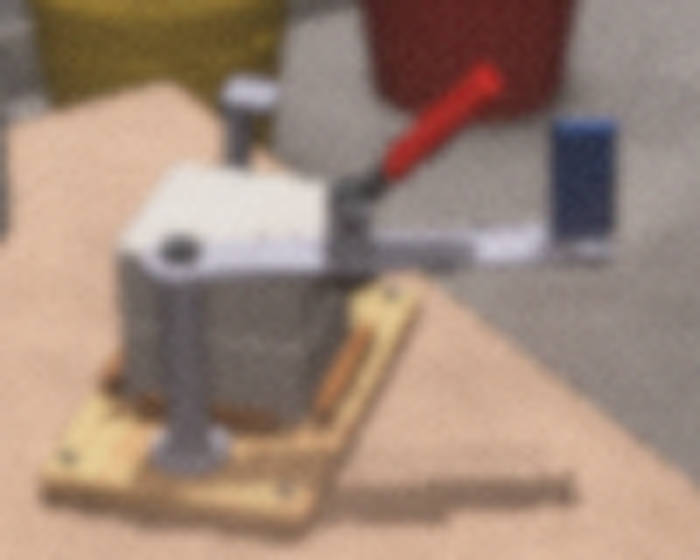

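Top crop: board corners at (200,115), (52,240), (255,480) and (405,345), pivot top at (290,355), tab top at about (432,70), keeper lip at (113,185). Side crop: tab top middle at (585,122), pivot at (182,250), lever tip at (490,75).

```bash
cat > h.py <<'E'
import numpy as np
from bench import ctrl
from scipy.spatial.transform import Rotation as Ro
def ray(n,u,v):
    m=ctrl.camera_model(n);d=m['R'].T@np.array([(u-m['cx'])/m['fx'],(v-m['cy'])/m['fy'],1]);return -m['R'].T@m['t'],d
def atz(n,u,v,z):
    o,d=ray(n,u,v);return o+d*(z-o[2])/d[2]
def tri(p,q):
    o,d=ray('top',*p);a,b=ray('side',*q)
    s=np.linalg.lstsq(np.c_[d,-b],a-o,rcond=None)[0];P,Q=o+d*s[0],a+b*s[1];return (P+Q)/2,np.linalg.norm(P-Q)
def proj(n,X):
    m=ctrl.camera_model(n);c=m['R']@X+m['t'];return np.array([m['fx']*c[0]/c[2]+m['cx'],m['fy']*c[1]/c[2]+m['cy']])
E
python3 - <<'E'
from h import *
np.set_printoptions(precision=4,suppress=True)
T=lambda u,v:(190+u/6,155+v/6)
S=lambda u,v:(225+u/7,160+v/7)
c=np.array([atz('top',*T(*p),.016) for p in[(200,115),(52,240),(255,480),(405,345)]])
print(c,c.mean(0),[np.linalg.norm(c[i]-c[(i+1)%4]) for i in range(4)])
x=(c[0]+c[1]-c[2]-c[3]);print('yaw',np.arctan2(x[1],x[0]))
print('pivot',tri(T(290,355),S(182,250)),atz('top',*T(290,355),.11),atz('side',*S(182,250),.11))
print('tab',tri(T(432,70),S(585,122)),atz('top',*T(432,70),.158),atz('side',*S(585,122),.158))
print('keeper',atz('top',*T(113,185),.117),atz('side',*S(250,92),.117))
print('levertip',tri(T(393,127),S(490,75)))
q=ctrl.get_state();print(Ro.from_rotvec(q['tool_rot']).as_matrix())
E
```

```text
[[0.514  0.1988 0.016 ]
 [0.4418 0.2781 0.016 ]
 [0.3109 0.1621 0.016 ]
 [0.3868 0.0818 0.016 ]] [0.4134 0.1802 0.016 ] [np.float64(0.10728289547420178), np.float64(0.17495509747364518), np.float64(0.11051613626113242), np.float64(0.17280996476639854)]
yaw 0.7344460664769814
pivot (array([0.3679, 0.1381, 0.11  ]), np.float64(1.7038213383795092e-05)) [0.3679 0.1381 0.11  ] [0.3679 0.1382 0.11  ]
tab (array([0.5072, 0.0679, 0.1561]), np.float64(0.0022423744231002316)) [0.5077 0.0673 0.158 ] [0.5038 0.0652 0.158 ]
keeper [0.4537 0.2312 0.117 ] [0.4511 0.2274 0.117 ]
levertip (array([0.4738, 0.0856, 0.1775]), np.float64(7.826377221285653e-05))
[[-0.9317  0.3633 -0.0005]
 [ 0.3633  0.9317 -0.0016]
 [-0.0001 -0.0017 -1.    ]]
```

Checks: the pivot-to-tab distance measures 156 mm (155 given), and the keeper lies where the model puts it. This gives pivot (0.368, 0.138), cradle yaw about 0.74, and strap at about 1.2 rad. Next I'll plan the approach.

```bash
cat >> h.py <<'E'
PV=np.array([.368,.138]);YAW=.738
def pose(phi,d,z,r=.155):  # phi deg: strap direction in world; d: TCP distance behind tab's middle plane
    p=np.radians(phi);u=np.array([np.cos(p),np.sin(p)]);n=np.array([-u[1],u[0]])
    return np.r_[PV+r*u-d*n,z],phi+180
def rows(targets,base):  # targets: (pos, yaw a deg); base (pos, yaw)
    b=np.radians(base[1]);R=np.array([[np.cos(b),np.sin(b),0],[np.sin(b),-np.cos(b),0],[0,0,-1]])
    for p,a in targets: print((R.T@(p-base[0])).round(4), 'turn z',round(-((a-base[1]+180)%360-180),1))
def cur():
    q=ctrl.get_state();M=Ro.from_rotvec(q['tool_rot']).as_matrix();return q['position'],np.degrees(np.arctan2(M[1,0],M[0,0]))
E
python3 - <<'E'
from h import *
np.set_printoptions(suppress=True)
b=cur();print(b)
rows([pose(-27,.05,.237),pose(-27,.05,.144),pose(-27,.025,.144)],b)
E
```

```text
(array([0.2359988 , 0.6051368 , 0.23557136]), np.float64(158.70003166904968))
[-0.4419 -0.4524 -0.0014] turn z 5.7
[-0.4419 -0.4524  0.0916] turn z 5.7
[-0.4444 -0.4275  0.0916] turn z 5.7
```

Emit:
step_arm([
  {"travel": [-0.02, -0.02, 0], "turn": [0, 0, 0]},
  {"travel": [-0.05, -0.05, 0], "turn": [0, 0, 0]},
  {"travel": [-0.08, -0.08, 0], "turn": [0, 0, 0]},
  {"travel": [-0.11, -0.11, 0], "turn": [0, 0, 0]},
  {"travel": [-0.14, -0.14, 0], "turn": [0, 0, 0]},
], gripper=0)

```text
time: 0.6
position: [0.3161, 0.4224, 0.2361]
tool_rot: [-0.58, -3.087, 0.001]
ft_force: [1.8, 0.0, 0.5]
grip_width: 0.636
grip_force: 0.0
```

Emit:
step_arm([
  {"travel": [-0.03, -0.03, 0], "turn": [0, 0, 0]},
  {"travel": [-0.06, -0.06, 0], "turn": [0, 0, 0]},
  {"travel": [-0.09, -0.09, 0], "turn": [0, 0, 0]},
  {"travel": [-0.12, -0.12, 0], "turn": [0, 0, 0]},
  {"travel": [-0.15, -0.15, 0], "turn": [0, 0, 0]},
])

```text
time: 1.1
position: [0.4012, 0.2282, 0.2363]
tool_rot: [-0.581, -3.087, -0.0]
ft_force: [-0.2, 0.1, 0.1]
grip_width: 0.173
grip_force: 0.0
```

Emit:
step_arm([
  {"travel": [-0.03, -0.03, 0], "turn": [0, 0, 2]},
  {"travel": [-0.06, -0.06, 0], "turn": [0, 0, 4]},
  {"travel": [-0.09, -0.1, 0], "turn": [0, 0, 5.7]},
  {"travel": [-0.13, -0.14, 0], "turn": [0, 0, 5.7]},
  {"travel": [-0.152, -0.162, 0], "turn": [0, 0, 5.7]},
])

```text
time: 1.6
position: [0.4841, 0.0204, 0.2366]
tool_rot: [0.737, 3.053, -0.0]
ft_force: [1.3, 0.9, -0.3]
grip_width: 0.002
grip_force: 0.0
```

```bash
python3 - <<'E'
from h import *
np.set_printoptions(suppress=True)
b=cur();print(b,ctrl.get_state()['grip_width'])
rows([pose(-27,.05,.144),pose(-27,.03,.144)],b)
E
```

```text
(array([0.48412139, 0.02043771, 0.23655406]), np.float64(152.84649878294763)) 0.002024091343031194
[0.0018 0.002  0.0926] turn z -0.2
[0.0019 0.022  0.0926] turn z -0.2
```

Emit:
step_arm([
  {"travel": [0, 0, 0.03], "turn": [0, 0, 0]},
  {"travel": [0, 0, 0.06], "turn": [0, 0, 0]},
  {"travel": [0, 0, 0.08], "turn": [0, 0, 0]},
  {"travel": [0, 0, 0.092], "turn": [0, 0, 0]},
  {"travel": [0, 0.005, 0.092], "turn": [0, 0, 0]},
])

```text
time: 2.1
position: [0.4846, 0.0278, 0.143]
tool_rot: [-0.734, -3.051, 0.003]
ft_force: [-0.1, 0.3, 0.4]
grip_width: 0.005
grip_force: 0.0
```

```bash
python3 - <<'E'
from h import *
import cv2
np.set_printoptions(suppress=True)
b=cur();print(b,ctrl.get_state()['ft_force'])
rows([pose(-27,.03,.144),pose(-27,.018,.144)],b)
a=ctrl.get_image('top')[150:230,220:300,::-1];s=ctrl.get_image('side')[140:220,270:350,::-1]
import numpy as np
cv2.imwrite('pics/c1.png',cv2.resize(np.hstack([a,s]),None,fx=5,fy=5,interpolation=cv2.INTER_CUBIC))
E
```

```text
(array([0.48464622, 0.02775964, 0.14296962]), np.float64(152.93845684260341)) [-0.13671871  0.25776152  0.36122827]
[-0.001   0.0153 -0.001 ] turn z -0.1
[-0.001   0.0273 -0.001 ] turn z -0.1
```

View pics/c1.png

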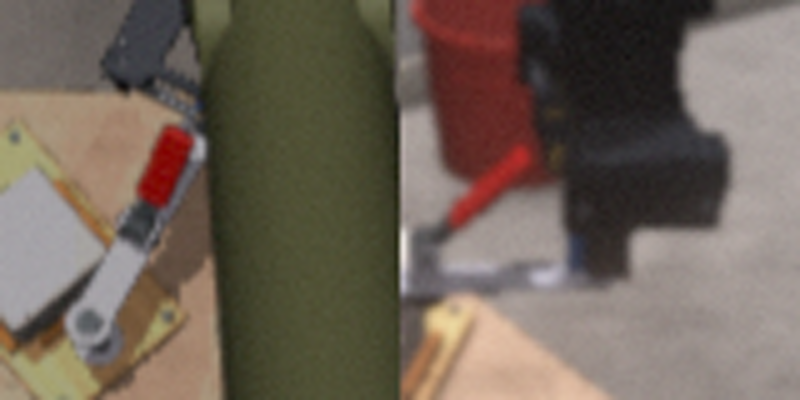

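The finger stands just outside the tab (crop right, about (605,250)), clear of the lever and strap. I'll move into contact.

Emit:
step_arm([
  {"travel": [0, 0.006, 0], "turn": [0, 0, 0]},
  {"travel": [0, 0.012, 0], "turn": [0, 0, 0]},
  {"travel": [0, 0.018, 0], "turn": [0, 0, 0]},
  {"travel": [0, 0.023, 0], "turn": [0, 0, 0]},
  {"travel": [0, 0.028, 0], "turn": [0, 0, 0]},
])

```text
time: 2.7
position: [0.4991, 0.0539, 0.1447]
tool_rot: [0.733, 3.055, 0.0]
ft_force: [0.1, -0.2, -0.4]
grip_width: 0.002
grip_force: 0.0
```

```bash
python3 - <<'E'
from h import *
np.set_printoptions(suppress=True)
b=cur();print(b,ctrl.get_state()['ft_force'])
rows([pose(p,.018,.143) for p in range(-24,44,4)],b)
for p0 in(-27,):
  print('from nominal');rows([pose(p,.018,.143) for p in(-23,-19,-15,-11,-7)],pose(p0,.018,.143))
E
```

```text
(array([0.49905331, 0.05389396, 0.14469665]), np.float64(153.0184103216595)) [ 0.06960261 -0.18598526 -0.37200229]
[-0.0008  0.0056  0.0017] turn z -3.0
[-0.0011  0.0165  0.0017] turn z -7.0
[-0.0006  0.0273  0.0017] turn z -11.0
[0.0006 0.0382 0.0017] turn z -15.0
[0.0025 0.0489 0.0017] turn z -19.0
[0.0052 0.0594 0.0017] turn z -23.0
[0.0087 0.0698 0.0017] turn z -27.0
[0.0128 0.0798 0.0017] turn z -31.0
[0.0176 0.0896 0.0017] turn z -35.0
[0.0231 0.099  0.0017] turn z -39.0
[0.0293 0.108  0.0017] turn z -43.0
[0.036  0.1165 0.0017] turn z -47.0
[0.0434 0.1246 0.0017] turn z -51.0
[0.0513 0.1321 0.0017] turn z -55.0
[0.0596 0.1391 0.0017] turn z -59.0
[0.0685 0.1454 0.0017] turn z -63.0
[0.0778 0.1511 0.0017] turn z -67.0
from nominal
[-0.0009  0.0109  0.    ] turn z -4
[-0.001   0.0217  0.    ] turn z -8
[-0.0004  0.0326  0.    ] turn z -12
[0.001  0.0434 0.    ] turn z -16
[0.0032 0.0541 0.    ] turn z -20
```

Emit:
step_arm([
  {"travel": [-0.001, 0.011, 0], "turn": [0, 0, -4]},
  {"travel": [-0.001, 0.022, 0], "turn": [0, 0, -8]},
  {"travel": [0, 0.033, 0], "turn": [0, 0, -12]},
  {"travel": [0.001, 0.043, 0], "turn": [0, 0, -16]},
  {"travel": [0.003, 0.054, 0], "turn": [0, 0, -20]},
])

```text
time: 3.2
position: [0.5206, 0.1026, 0.1445]
tool_rot: [-0.188, -3.135, 0.002]
ft_force: [-1.9, -1.6, 0.1]
grip_width: 0.004
grip_force: 0.8
```

```bash
python3 - <<'E'
from h import *
import cv2
np.set_printoptions(suppress=True)
b=cur();print(b,ctrl.get_state()['ft_force'])
rows([pose(p,.018,.143) for p in(-4,0,4,8,12)],b)
a=ctrl.get_image('top')[150:230,200:280,::-1];s=ctrl.get_image('side')[140:220,250:330,::-1]
cv2.imwrite('pics/c2.png',cv2.resize(np.hstack([a,s]),None,fx=5,fy=5,interpolation=cv2.INTER_CUBIC))
E
```

```text
(array([0.52057528, 0.10260166, 0.14446947]), np.float64(173.12954824317072)) [-1.89681379 -1.56532784  0.12279998]
[0.     0.0067 0.0015] turn z -2.9
[-0.0003  0.0176  0.0015] turn z -6.9
[0.0001 0.0284 0.0015] turn z -10.9
[0.0013 0.0393 0.0015] turn z -14.9
[0.0032 0.05   0.0015] turn z -18.9
```

View pics/c2.png

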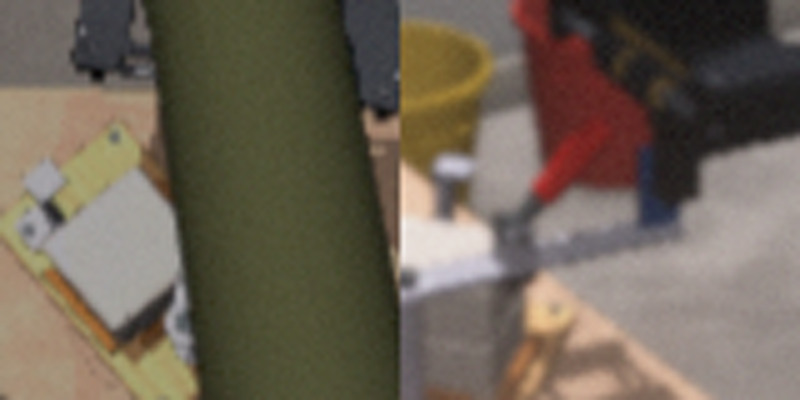

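The strap is swinging with the finger flush on the tab's outer side, at about (660,185) in the crop. I'll continue round the arc.

Emit:
step_arm([
  {"travel": [-0.001, 0.011, 0], "turn": [0, 0, -4]},
  {"travel": [-0.001, 0.022, 0], "turn": [0, 0, -8]},
  {"travel": [0, 0.033, 0], "turn": [0, 0, -12]},
  {"travel": [0.001, 0.043, 0], "turn": [0, 0, -16]},
  {"travel": [0.003, 0.054, 0], "turn": [0, 0, -20]},
])

```text
time: 3.8
position: [0.5244, 0.1557, 0.1445]
tool_rot: [0.355, -3.121, 0.002]
ft_force: [0.9, -1.0, 0.8]
grip_width: 0.007
grip_force: 0.7
```

Emit:
step_arm([
  {"travel": [-0.001, 0.011, 0], "turn": [0, 0, -4]},
  {"travel": [-0.001, 0.022, 0], "turn": [0, 0, -8]},
  {"travel": [0, 0.033, 0], "turn": [0, 0, -12]},
  {"travel": [0.001, 0.043, 0], "turn": [0, 0, -16]},
  {"travel": [0.001, 0.043, 0], "turn": [0, 0, -16]},
])

```text
time: 4.3
position: [0.5132, 0.1994, 0.1445]
tool_rot: [-0.787, 3.041, 0.001]
ft_force: [-0.2, -0.5, 0.2]
grip_width: 0.007
grip_force: 0.0
```

```bash
python3 - <<'E'
from h import *
np.set_printoptions(suppress=True)
b=cur();print(b,ctrl.get_state()['ft_force'])
d=b[0][:2]-PV;r=np.hypot(*d);print('r',r,'dir',np.degrees(np.arctan2(d[1],d[0])),'strap est', np.degrees(np.arctan2(d[1],d[0])+np.arcsin(.018/r)), 'home',np.degrees(YAW))
rows([pose(p,.018,.143) for p in(32,35,38,40,42,44)],b)
E
```

```text
(array([0.5131738 , 0.19937572, 0.1445317 ]), np.float64(-150.97949054703057)) [-0.2037443  -0.54736123  0.16121019]
r 0.15761475643613299 dir 22.917382144186213 strap est 29.475011048083967 home 42.28428528065476
[0.001  0.0068 0.0015] turn z -3.0
[0.0007 0.015  0.0015] turn z -6.0
[0.0008 0.0232 0.0015] turn z -9.0
[0.0011 0.0286 0.0015] turn z -11.0
[0.0016 0.034  0.0015] turn z -13.0
[0.0023 0.0394 0.0015] turn z -15.0
```

Emit:
step_arm([
  {"travel": [0.001, 0.008, 0], "turn": [0, 0, -3]},
  {"travel": [0.001, 0.015, 0], "turn": [0, 0, -6]},
  {"travel": [0.001, 0.023, 0], "turn": [0, 0, -9]},
  {"travel": [0.001, 0.029, 0], "turn": [0, 0, -11]},
  {"travel": [0.001, 0.032, 0], "turn": [0, 0, -13]},
])

```text
time: 4.8
position: [0.4972, 0.2257, 0.1447]
tool_rot: [-1.126, 2.933, -0.0]
ft_force: [1.1, -1.8, 1.2]
grip_width: 0.004
grip_force: 0.7
```

Emit:
step_arm([
  {"travel": [0, 0.002, 0], "turn": [0, 0, 0]},
  {"travel": [0, 0.004, 0], "turn": [0, 0, 0]},
])

```text
time: 5.0
position: [0.4948, 0.2286, 0.1447]
tool_rot: [-1.123, 2.933, -0.0]
ft_force: [1.6, -0.2, 0.3]
grip_width: 0.003
grip_force: 0.7
```

Not at the stop yet, since the force is still only friction level. I'll push further in small increments.

Emit:
step_arm([
  {"travel": [0, 0.002, 0], "turn": [0, 0, 0]},
  {"travel": [0, 0.004, 0], "turn": [0, 0, 0]},
])

```text
time: 5.2
position: [0.492, 0.2319, 0.1447]
tool_rot: [-1.125, 2.933, 0.0]
ft_force: [1.3, -1.2, -0.9]
grip_width: 0.003
grip_force: 0.7
```

Emit:
step_arm([
  {"travel": [0, 0.002, 0], "turn": [0, 0, 0]},
  {"travel": [0, 0.003, 0], "turn": [0, 0, 0]},
])

```text
time: 5.4
position: [0.4915, 0.2325, 0.1448]
tool_rot: [-1.123, 2.931, -0.004]
ft_force: [6.7, -4.6, -0.6]
grip_width: 0.006
grip_force: 3.5
```

A firm stop (about 8 N) after roughly the right travel. I'll hold, back off, rise and look.

Emit:
step_arm([
  {"travel": [0, 0.001, 0], "turn": [0, 0, 0]},
  {"travel": [0, 0.001, 0], "turn": [0, 0, 0]},
  {"travel": [0, -0.015, 0], "turn": [0, 0, 0]},
  {"travel": [0, -0.03, 0], "turn": [0, 0, 0]},
  {"travel": [0, -0.03, -0.03], "turn": [0, 0, 0]},
])

```text
time: 5.9
position: [0.5078, 0.2088, 0.1707]
tool_rot: [1.118, -2.926, 0.003]
ft_force: [0.6, 0.4, -0.6]
grip_width: 0.006
grip_force: 0.0
```

Emit:
step_arm([
  {"travel": [0, 0, -0.04], "turn": [0, 0, 0]},
  {"travel": [0, 0, -0.08], "turn": [0, 0, 0]},
  {"travel": [0, -0.03, -0.08], "turn": [0, 0, 0]},
  {"travel": [0, -0.07, -0.08], "turn": [0, 0, 0]},
  {"travel": [0, -0.1, -0.08], "turn": [0, 0, 0]},
])

```text
time: 6.4
position: [0.5773, 0.1363, 0.2549]
tool_rot: [-1.126, 2.933, 0.0]
ft_force: [0.6, 0.4, -0.7]
grip_width: 0.002
grip_force: 0.0
```

```bash
python3 - <<'E'
from h import *
import cv2
print(cur())
a=ctrl.get_image('top')[145:245,180:280,::-1];s=ctrl.get_image('side')[140:240,220:320,::-1]
cv2.imwrite('pics/c3.png',cv2.resize(np.hstack([a,s]),None,fx=4,fy=4,interpolation=cv2.INTER_CUBIC))
for n in('top','side'):
  for k,(r,z) in dict(tab=(.155,.158),tip=(.065+.0545,.18)).items():
    X=pose(42.3,0,z,r)[0];q=proj(n,X);print(n,k,(q-((180,145) if n=='top' else (220,140)))*4+((0,0) if n=='top' else (400,0)))
E
```

```text
(array([0.57734561, 0.13629252, 0.25485871]), np.float64(-138.0074538451603))
top tab [ 94.60626944 114.66069822]
top tip [121.2554526  143.49463818]
side tab [587.84603849  64.26145129]
side tip [573.09250931  55.94516253]
```

View pics/c3.png

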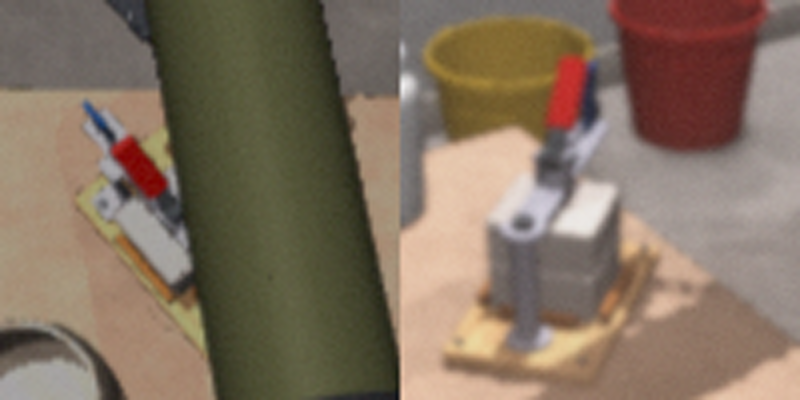

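The strap is home: the tab is at (91,108) against a predicted (95,115), the lip is over the strap, and the lever is up with the mould unmoved. Now I'll move over the lever.

```bash
python3 - <<'E'
from h import *
np.set_printoptions(suppress=True)
rows([pose(42.8,0,z,.107) for z in(.255,.20,.15)],cur())
E
```

```text
[ 0.0469  0.146  -0.0008] turn z -1.2
[0.0469 0.146  0.0542] turn z -1.2
[0.0469 0.146  0.1042] turn z -1.2
```

Emit:
step_arm([
  {"travel": [0.012, 0.035, 0], "turn": [0, 0, 0]},
  {"travel": [0.024, 0.075, 0], "turn": [0, 0, -1]},
  {"travel": [0.038, 0.115, 0], "turn": [0, 0, -1]},
  {"travel": [0.047, 0.146, 0], "turn": [0, 0, -1]},
  {"travel": [0.047, 0.146, 0.02], "turn": [0, 0, -1]},
])

```text
time: 7.0
position: [0.4406, 0.2199, 0.2367]
tool_rot: [-1.163, 2.915, 0.006]
ft_force: [1.4, -0.9, 1.1]
grip_width: 0.003
grip_force: 0.0
```

Emit:
step_arm([
  {"travel": [0, 0, 0.01], "turn": [0, 0, 0]},
  {"travel": [0, 0, 0.02], "turn": [0, 0, 0]},
  {"travel": [0, 0, 0.03], "turn": [0, 0, 0]},
  {"travel": [0, 0, 0.04], "turn": [0, 0, 0]},
  {"travel": [0, 0, 0.048], "turn": [0, 0, 0]},
])

```text
time: 7.5
position: [0.4448, 0.2144, 0.1863]
tool_rot: [-1.15, 2.923, 0.0]
ft_force: [-0.4, 0.0, 3.9]
grip_width: 0.011
grip_force: 1.5
```

Emit:
step_arm([
  {"travel": [0, 0, 0.008], "turn": [0, 0, 0]},
  {"travel": [0, 0, 0.016], "turn": [0, 0, 0]},
  {"travel": [0, 0, 0.024], "turn": [0, 0, 0]},
  {"travel": [0, 0, 0.03], "turn": [0, 0, 0]},
])

```text
time: 7.9
position: [0.4447, 0.2149, 0.1563]
tool_rot: [-1.151, 2.922, 0.001]
ft_force: [1.8, 0.8, 5.8]
grip_width: 0.002
grip_force: 2.4
```

Emit:
step_arm([
  {"travel": [0, 0, 0.002], "turn": [0, 0, 0]},
  {"travel": [0, 0, 0.004], "turn": [0, 0, 0]},
  {"travel": [0, 0, 0.006], "turn": [0, 0, 0]},
])

```text
time: 8.2
position: [0.4452, 0.2154, 0.1515]
tool_rot: [-1.15, 2.92, 0.001]
ft_force: [2.2, 1.4, 6.9]
grip_width: 0.005
grip_force: 3.3
```

Emit:
step_arm([
  {"travel": [0, 0, 0.001], "turn": [0, 0, 0]},
  {"travel": [0, 0, 0.002], "turn": [0, 0, 0]},
])

```text
time: 8.4
position: [0.4455, 0.2156, 0.1498]
tool_rot: [-1.15, 2.919, 0.002]
ft_force: [2.1, 1.3, 8.0]
grip_width: 0.007
grip_force: 3.6
```

Emit:
step_arm([
  {"travel": [0, 0, 0.001], "turn": [0, 0, 0]},
  {"travel": [0, 0, 0.002], "turn": [0, 0, 0]},
])

```text
time: 8.6
position: [0.4456, 0.2158, 0.1492]
tool_rot: [-1.15, 2.919, 0.002]
ft_force: [-2.7, -0.2, 18.7]
grip_width: 0.008
grip_force: 9.7
```

Emit:
step_arm([
  {"travel": [0, 0, 0.001], "turn": [0, 0, 0]},
  {"travel": [0, 0, 0.002], "turn": [0, 0, 0]},
])

```text
time: 8.8
position: [0.4458, 0.2158, 0.1489]
tool_rot: [-1.15, 2.919, 0.003]
ft_force: [-6.6, -2.8, 29.8]
grip_width: 0.008
grip_force: 14.7
```

The lever is against its rigid stop: 30 N at z = 0.149, where the model puts it. I'll hold, lift off and check.

Emit:
step_arm([
  {"travel": [0, 0, 0], "turn": [0, 0, 0]},
  {"travel": [0, 0, 0], "turn": [0, 0, 0]},
  {"travel": [0, 0, -0.02], "turn": [0, 0, 0]},
  {"travel": [0, 0, -0.06], "turn": [0, 0, 0]},
  {"travel": [0, 0, -0.1], "turn": [0, 0, 0]},
])

```text
time: 9.3
position: [0.4426, 0.2135, 0.2441]
tool_rot: [1.15, -2.919, 0.002]
ft_force: [0.7, 0.9, -0.2]
grip_width: 0.007
grip_force: 0.0
```

Emit:
step_arm([
  {"travel": [0, -0.03, 0], "turn": [0, 0, 0]},
  {"travel": [0, -0.07, 0], "turn": [0, 0, 0]},
  {"travel": [0, -0.11, 0], "turn": [0, 0, 0]},
  {"travel": [0, -0.14, 0], "turn": [0, 0, 0]},
  {"travel": [0, -0.14, 0], "turn": [0, 0, 0]},
])

```text
time: 9.8
position: [0.5409, 0.1068, 0.2433]
tool_rot: [1.139, -2.925, 0.004]
ft_force: [0.3, 0.1, -0.0]
grip_width: 0.006
grip_force: 0.0
```

```bash
python3 - <<'E'
from h import *
import cv2
a=ctrl.get_image('top')[145:245,180:280,::-1];s=ctrl.get_image('side')[140:240,220:320,::-1]
cv2.imwrite('pics/c4.png',cv2.resize(np.hstack([a,s]),None,fx=4,fy=4,interpolation=cv2.INTER_CUBIC))
for n in('top','side'):
    for k,(r,z) in dict(tab=(.155,.158),tip=(.1417,.133)).items():
        X=pose(42.8,0,z,r)[0];q=proj(n,X);print(n,k,(q-((180,145) if n=='top' else (220,140)))*4+((0,0) if n=='top' else (400,0)))
print(ctrl.get_state()['ft_force'])
E
```

```text
top tab [ 93.23103762 115.82480058]
top tip [109.39869533 135.75255408]
side tab [586.07787048  64.07631652]
side tip [581.85066351 102.52953596]
[-0.56530561  1.31079917  0.34883719]
```

View pics/c4.png

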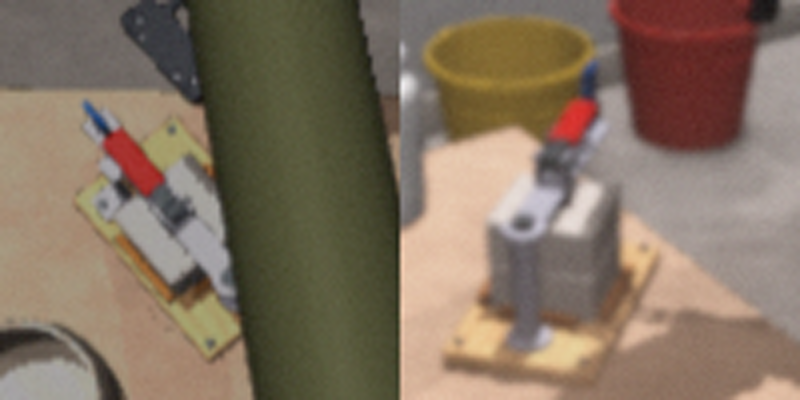

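The lever is fully down: its tip is at (582,100) in the side crop against a predicted (582,102). The strap is home, the mould is in place and the arm is clear, so I'll hand in.

```bash
python3 -c "
from bench import ctrl
print(ctrl.close_job())"
```

```text
the job is handed in; nothing more can be done
None
```

I pushed the strap home under the keeper and the cam lever down to its stop, with the mould where it started and the arm clear. I handed the job in at about 10 s; it returned no verdict, and I didn't measure the foot's force on the mould or re-check the bystanders.

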